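# Slide a spares carton along the guide lane onto the bench scale and record its weight

## Robot

A 6-joint arm with a two-finger parallel gripper is mounted at the origin on the work surface. World frame = base frame: x ahead of the robot, y to its left, z up, the work surface at z = 0. Lengths are in m, angles in rad, forces in N, time in s.
With the tool pointing down it reaches from about 0.325 to 0.85 m from the base axis. Payload 4.4 kg.
Tool frame: the origin (TCP) lies midway between the tips of the shut fingers; the grasp point (between the pads) lies 19 mm behind it; z points along the fingers, y is the direction in which the jaws open and shut (so a half turn about z gives the same grasp; the last joint's range is limited). The gripper opens to 94 mm and grips with 3 to 60 N. Pads are 16 mm wide; open, the fingers measure 119 mm over their backs; the gripper's body (75 mm by 177 mm) begins 78 mm behind the grasp point.
Start: joints at [-1.282, 0.207, 1.542, -0, 1.393, -0.15], TCP at [0.244, -0.521, 0.205] pointing down, gripper open.
Joint ranges: [-2.73, 2.73], [-0.86, 2.22], [0.23, 2.46], [-1.11, 4.25], [0.08, 2.63], [-2.82, 2.82]. Speed limits (rad/s): [2.79, 2.79, 3.14, 3.14, 3.14, 3.14].

## Interface

Orientations are given as a unit quaternion [x, y, z, w].
In Python, from plant import bot, jaws, kinematics, read_camera, camera_params gives the robot as it stands. Calls block until the motion is done:
- bot.move_ptp(position, orientation): joint-space move of the TCP to a pose.
- bot.line_to(position, velocity=0.15, rotation=None): straight line of the TCP; rotation=None keeps the orientation; velocity is the mean speed in m/s.
- bot.movej(angles): joint-space move.
- jaws.move_gripper(opening, strength=None): opening from 0.0 (shut) to 1.0 (fully open); strength is the grip in N (None keeps the last); returns when the fingers have stopped.
- bot.hold(seconds).
- kinematics.ik(position, orientation): joint angles nearest the present ones, or None.
- bot.read_state(): the state.
- read_camera(name): name is "side" or "top" or "wrist"; returns the picture (384x512x3 uint8, red, green, blue); there is no depth.
- camera_params(name): a dict with "fx", "fy", "cx", "cy" (pixels), "rvec" (rotation vector, rad) and "tvec" (3), from world to camera coordinates, as OpenCV has them. Camera axes: x right, y down, z forward; pixel columns grow to the right and rows downward; lengths in m; the calibration is good to about 2 mm. A picture is of the moment at which its call begins: read the wrist's pose just before it. camera_params takes no time and is no camera call; for the wrist camera it gives the pose at the moment of the call.
A pose or a line that the arm cannot do raises bot.PlanningError and nothing moves.
- bot.hand_in(): hands the job in, once; it reports no verdict.
The state is a dict: "clock": time; "q": joint angles; "joint_velocities": joint speeds; "joint_torque": joint torques, N m; "position": TCP position; "orientation": TCP orientation; "wrist_force": force on the tool from outside, world axes, zero at the start; "ft_torque": the same for the moment, N m; "finger_gap": opening from 0.0 (shut) to 1.0 (fully open).
Only numpy, scipy, OpenCV 4.12 (cv2) and the standard library are available. Lean on these libraries where they do the work, as an engineer would, in place of code of your own. Each camera call takes 0.05 s, during which the arm holds its last target.

## Task

Weigh the carton: with the fingertips, push it along the slide bed between the two guide rails until it stands wholly on the steel weighing plate at the left end, without the carton or the robot ever touching either rail, which would spoil the weight; do not pick it up or tip it. Then, with the carton standing free, press the large round key on the scale's indicator fully down to record the weight and let it come up again. Leave the small zero key and everything else on the case lid alone.

Things in the scene. Friction and masses are not known exactly. Their poses are not given: they have to be found in the camera images.
- carton: the closed cardboard carton to be weighed, on the slide bed between the rails: 110 mm wide (its x, across the lane), 140 mm long (its y, along it), 75 mm high, 0.4 to 0.85 kg, brown tape along its top. Origin at the centre of its underside. It slides on its flat bottom with ordinary friction and stops when the push stops. It starts a few mm off the centre line and up to 3 degrees askew.
- lane: weighing lane fixed on the case lid: a flat bed 126 x 500 mm, sliding surface 70 mm above the lid, no end stops; origin on the lid under the bed's middle. y = along the lane, the direction of travel (robot's left, within 0.1 rad); x = across, away from the robot. From y = -250 to 22 mm a white plastic slide sheet; from 30 to 250 mm the scale's steel weighing plate, level with it.
- plate_center (a point): centre of the top face of the steel weighing plate (126 mm across by 220 mm along the lane), 140 mm along the lane's y from its middle and 70 mm above the lid; same axes as the lane. The carton stands wholly on the plate while its centre is within 40 mm of this point along the lane.
- rail_near: aluminium guide rail on the robot's side with its three stands; the lane's origin and axes. Bar 5 mm thick, 490 mm long, inner face 70 mm from the centre line (140 mm clear between the rails: 15 mm each side of a centred carton), top 24 mm above the sliding surface (94 mm above the lid). Stands reach out to 88 mm from the centre line.
- rail_far: the same guide rail on the far side, mirrored; it has the lane's origin and axes.
- indicator: the scale's indicator, a grey box 100 by 150 mm fixed on the case lid to the left or to the right between robot and lane (it changes place with the parts tray); origin under its centre, axes along the world's. Its key deck (robot's side) is 32 mm high, the display ridge behind it 62 mm high from 13 mm beyond the origin.
- record_key_top (a point): centre of the top of the large round record key (36 mm across, about 30 mm to the right of the indicator's middle); pressed straight down
- record_key (a joint): travel of the record key: 0 up, 0.006 m fully down; it counts as pressed beyond 0.0045. Spring return, about 4 N when fully down.
- zero_key_top (a point): centre of the top of the small round zero key (14 mm across, 72 mm to the left of the record key); not to be pressed
- zero_key (a joint): travel of the zero key: 0 up, 0.005 m fully down
- wrench: steel wrench 170 mm long lying between robot and lane; bystander; origin under its middle
- filter_can: aluminium filter can, 38 mm across and 75 mm high, standing between robot and lane; bystander; origin under its centre
- tape_roll: roll of brown tape, 104 mm across and 48 mm high, lying to the right of the lane; bystander; origin under its centre
- nozzle: small brass nozzle, a cone on a 40 mm flange, 40 mm high, standing between robot and lane; bystander; origin under its centre
- screwdriver: screwdriver 190 mm long lying to the left of the lane; bystander; origin under its middle
Not all that is in view belongs to the job. What is shaped like the carton but red is not meant.

How it is judged:
By the outcome, as a careful person would: the job done as asked, in the order asked, and still so for the second after the job is handed in, with the robot touching nothing.
It also fails if it takes over 58 s, if anything falls off the work surface, if the arm or the gripper's body presses on something with over 40 N, if the wrist force passes 120 N, or if a joint passes its speed limit or range.

## Working session

There is one attempt and no reset: what is moved stays moved. The work goes in short steps, each a Python script; the robot and the scene stay as the last script left them, time stands still between calls to the robot, and variables do not carry over. Pictures are saved under pics/ and viewed, and the job is handed in when it is done.

```bash
ls; mkdir -p pics; python3 - <<'E'
from plant import bot, jaws, kinematics, read_camera, camera_params
import cv2
for n in ["top","side","wrist"]:
    im=read_camera(n); cv2.imwrite(f"pics/{n}0.png",im[:,:,::-1])
    print(n,camera_params(n))
s=bot.read_state();print(s['clock'],s['position'],s['orientation'],s['finger_gap'])
E
```

```text
pics
top {'fx': 484.29385984269044, 'fy': 484.29385984269044, 'cx': 254.9475825794256, 'cy': 186.53263984735017, 'rvec': array([ 2.15470756, -2.12231615,  0.15489399]), 'tvec': array([-0.05339608,  0.50821155,  1.36582917])}
side {'fx': 496.9140932968327, 'fy': 496.9140932968327, 'cx': 260.64452696745315, 'cy': 191.75610319374314, 'rvec': array([ 0.84694323, -2.31475901,  1.35723111]), 'tvec': array([0.3586947 , 0.24451961, 1.35319078])}
wrist {'fx': 327.50526413235724, 'fy': 327.50526413235724, 'cx': 252.92702383758777, 'cy': 196.06244556866463, 'rvec': array([-2.48454229,  1.57567695,  0.18479034]), 'tvec': array([-0.57408202, -0.0239996 ,  0.39083263])}
0.15 [ 0.24408947 -0.51994945  0.20455678] [ 9.76026882e-01  2.17648265e-01 -8.30020739e-05 -8.66397119e-04] 1.0002501480513593
```

View pics/top0.png

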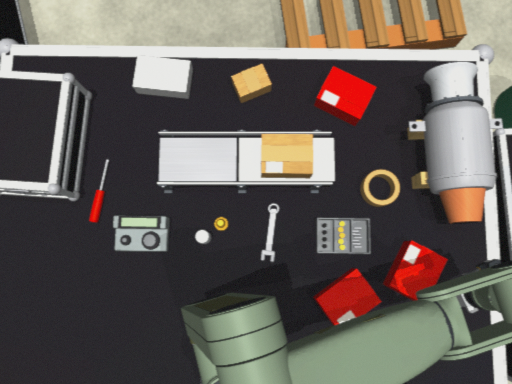

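View pics/side0.png

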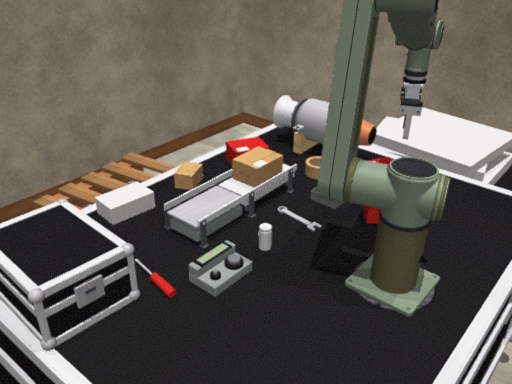

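View pics/wrist0.png

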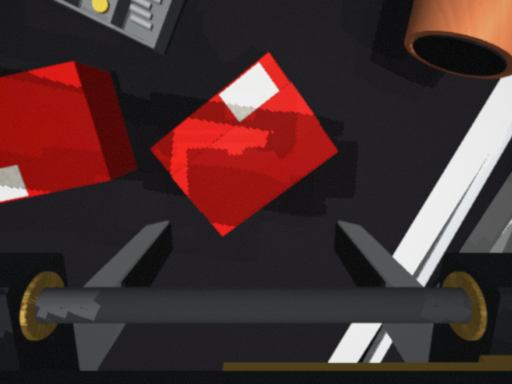

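The top view shows the lane spanning about x 160–335, y 130–188 px. The carton stands on it at (287,155), with the steel plate to the left. The indicator is at (141,233), with the large key at about (151,240) and the small one at about (124,240). Two things look like the carton: the small loose box at (252,83), which is off the lane, and the red boxes. The taped one between the rails at (287,155) is the one meant.

```bash
python3 - <<'E'
import cv2
im=cv2.imread("pics/top0.png")
cv2.imwrite("pics/c1.png",cv2.resize(im[115:200,150:345],None,fx=4,fy=4,interpolation=cv2.INTER_CUBIC))
cv2.imwrite("pics/c2.png",cv2.resize(im[205:260,100:180],None,fx=8,fy=8,interpolation=cv2.INTER_CUBIC))
E
cat > h.py <<'E'
from plant import bot, jaws, kinematics, read_camera, camera_params
import cv2, numpy as np
def ray(p,uv,z):
    R=cv2.Rodrigues(np.array(p['rvec']))[0];t=np.array(p['tvec'])
    d=R.T@np.array([(uv[0]-p['cx'])/p['fx'],(uv[1]-p['cy'])/p['fy'],1.]);c=-R.T@t
    return c+d*(z-c[2])/d[2]
def proj(p,X):
    K=np.array([[p['fx'],0,p['cx']],[0,p['fy'],p['cy']],[0,0,1]])
    return cv2.projectPoints(np.array(X,float).reshape(-1,3),np.array(p['rvec']),np.array(p['tvec']),K,None)[0].reshape(-1,2)
E
```

```text
(no output)
```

View pics/c1.png

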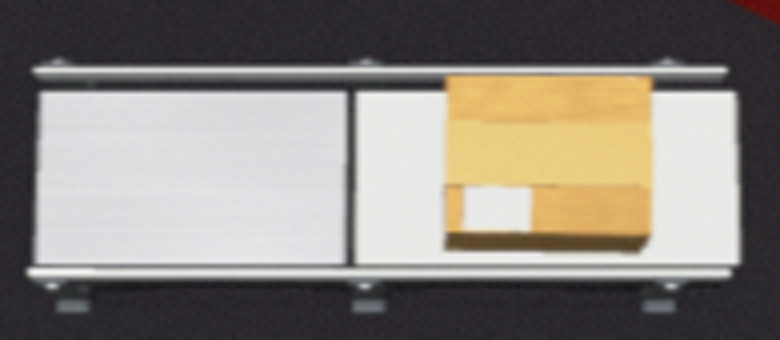

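View pics/c2.png

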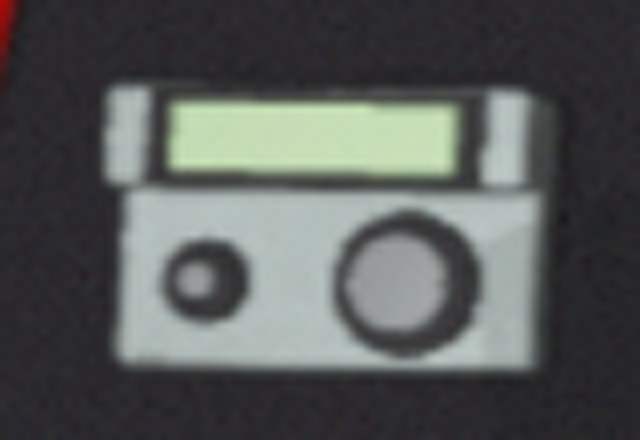

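Left crop: the taped brown carton with a label on it stands alone between the rails, with its top corners at crop (446,77) to (651,235). Indicator crop: the record key is centred near crop (397,283) and the zero key near (197,280). Next I'll measure these.

```bash
cat > m.py <<'E'
from h import *
def meas(im,p,crop=(115,200,150,345)):
    a,b,c,d=crop
    hsv=cv2.cvtColor(im,cv2.COLOR_RGB2HSV)
    sub=np.zeros(im.shape[:2],np.uint8); sub[a:b,c:d]=1
    m=((hsv[...,0]>10)&(hsv[...,0]<35)&(hsv[...,1]>70)&(hsv[...,2]>140)&(sub>0)).astype(np.uint8)
    m=cv2.morphologyEx(m,cv2.MORPH_CLOSE,np.ones((25,25)))
    cs=max(cv2.findContours(m,cv2.RETR_EXTERNAL,cv2.CHAIN_APPROX_NONE)[0],key=cv2.contourArea)
    P=np.array([ray(p,q,.145)[:2] for q in cs[:,0]],np.float32)*1000
    r=cv2.minAreaRect(P)
    return r,cs
E
python3 - <<'E'
from m import *
im=cv2.imread("pics/top0.png")[:,:,::-1].copy();p=camera_params("top")
print("carton",meas(im,p)[0])
f=lambda x,y,s,ox,oy:((x+.5)/s-.5+ox,(y+.5)/s-.5+oy)
print("carton man",[ray(p,f(x,y,4,150,115),.145)[:2].round(4) for x,y in[(446,77),(652,77),(651,235),(445,232)]])
bed=np.array([ray(p,f(x,y,4,150,115),.07)[:2] for x,y in[(40,91),(738,92),(741,265),(34,265)]]);print("bed",bed.round(4),bed.mean(0))
gap=np.array([ray(p,f(x,y,4,150,115),.07)[:2] for x,y in[(351,91),(351,265)]]);print("gap",gap.round(4))
r=np.array([ray(p,f(x,y,4,150,115),.094)[:2] for x,y in[(35,70),(727,70),(30,272),(732,272)]]);print("rail tops",r.round(4),r.mean(0))
for z in (.032,.036,.04): print("keys",z,ray(p,f(397,283,8,100,205),z),ray(p,f(197,280,8,100,205),z))
print("deck",[ray(p,f(x,y,8,100,205),.032)[:2].round(4) for x,y in[(118,362),(537,368)]])
E
```

```text
carton ((584.6018676757812, -130.9845428466797), (107.89122772216797, 138.77635192871094), 0.795552670955658)
carton man [array([ 0.6379, -0.0612]), array([ 0.6399, -0.2013]), array([ 0.5307, -0.2004]), array([ 0.5307, -0.062 ])]
bed [[ 0.6435  0.2311]
 [ 0.6498 -0.2714]
 [ 0.5237 -0.2724]
 [ 0.5164  0.2296]] [ 0.5833408 -0.0208014]
gap [[0.6466 0.0069]
 [0.5197 0.0042]]
rail tops [[ 0.6526  0.2302]
 [ 0.6594 -0.26  ]
 [ 0.5075  0.227 ]
 [ 0.5146 -0.2623]] [ 0.58353592 -0.01627659]
keys 0.032 [0.35051662 0.2553904  0.032     ] [0.35048229 0.32730906 0.032     ]
keys 0.036 [0.35035987 0.25449097 0.036     ] [0.35032564 0.32620338 0.036     ]
keys 0.04 [0.35020311 0.25359154 0.04      ] [0.35016898 0.3250977  0.04      ]
deck [array([0.3209, 0.354 ]), array([0.3211, 0.2038])]
```

```bash
python3 - <<'E'
from h import *
from scipy.spatial.transform import Rotation as Ro
p=camera_params("wrist");s=bot.read_state()
R=cv2.Rodrigues(p['rvec'])[0];c=-R.T@p['tvec']
T=Ro.from_quat(s['orientation'])
print("cam in tool",T.inv().apply(c-s['position']),"fwd",T.inv().apply(R.T@[0,0,1]))
def q(a): return [np.cos(a/2),np.sin(a/2),0,0]
for a in (np.pi/2+.0138,-np.pi/2+.0138):
  for P in ([.586,-.26,.30],[.587,-.25,.105],[.583,.06,.105]):
    print(a,P,kinematics.ik(P,q(a)))
E
```

```text
cam in tool [ 6.67982650e-02 -3.40261350e-05 -1.80378072e-01] fwd [-2.28866329e-01  2.82049902e-04  9.73457818e-01]
1.5845963267948966 [0.586, -0.26, 0.3] [-5.52457861e-01  2.95749794e-01  1.23915267e+00 -4.44089210e-16
  1.60669019e+00 -5.66257861e-01]
1.5845963267948966 [0.587, -0.25, 0.105] [-5.38147957e-01  4.29062645e-01  1.46881299e+00 -4.44089210e-16
  1.24371702e+00 -5.51947957e-01]
1.5845963267948966 [0.583, 0.06, 0.105] [-4.50596734e-02  3.28496826e-01  1.60799809e+00 -4.44089210e-16
  1.20509774e+00 -5.88596734e-02]
-1.5569963267948965 [0.586, -0.26, 0.3] [-5.52457861e-01  2.95749794e-01  1.23915267e+00 -4.44089210e-16
  1.60669019e+00  2.57533479e+00]
-1.5569963267948965 [0.587, -0.25, 0.105] [-5.38147957e-01  4.29062645e-01  1.46881299e+00 -4.44089210e-16
  1.24371702e+00  2.58964470e+00]
-1.5569963267948965 [0.583, 0.06, 0.105] None
```

```bash
python3 - <<'E'
from h import *
a=np.pi/2+.0138
bot.move_ptp([.585,-.13,.33],[np.cos(a/2),np.sin(a/2),0,0])
p=camera_params("wrist");im=read_camera("wrist")
np.savez("w1.npz",im=im,**p)
cv2.imwrite("pics/w1.png",im[:,:,::-1]);print(bot.read_state()['clock'],bot.read_state()['position'])
E
```

```text
2.125 [ 0.58456189 -0.13110643  0.32950324]
```

View pics/w1.png

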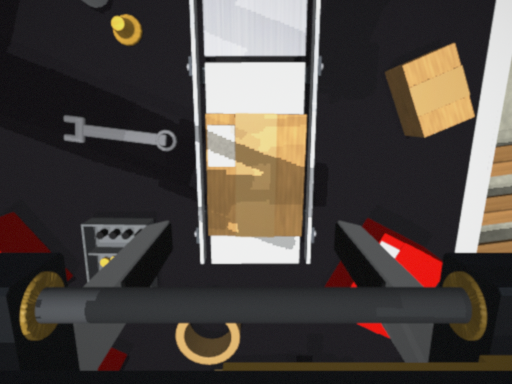

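Wrist view: the carton's top runs from about (207,113) to (305,236) between the rails, with clear gaps on both sides. The white sheet's end is at y≈263.

```bash
python3 - <<'E'
from m import *
d=np.load("w1.npz");p={k:d[k] for k in d.files if k!='im'};im=d['im']
hsv=cv2.cvtColor(im,cv2.COLOR_RGB2HSV)
for y in (125,150,200,225):
    print(y,[(x,tuple(im[y,x])) for x in list(range(192,214,2))])
    print(y,[(x,tuple(im[y,x])) for x in list(range(298,322,2))])
cv2.imwrite("pics/w1c.png",cv2.resize(im[40:270,180:335],None,fx=3.3,fy=2.6,interpolation=cv2.INTER_NEAREST)[:,:,::-1])
m=((hsv[...,0]>8)&(hsv[...,0]<35)&(hsv[...,1]>80)&(hsv[...,2]>70)).astype(np.uint8);m[:,:195]=0;m[:,316:]=0;m[250:]=0
m=cv2.morphologyEx(m,cv2.MORPH_OPEN,np.ones((3,3)))
cs=np.vstack([c[:,0] for c in cv2.findContours(m,cv2.RETR_EXTERNAL,cv2.CHAIN_APPROX_NONE)[0] if cv2.contourArea(c)>50])
hull=cv2.convexHull(cs)[:,0]; print("pix box",cs.min(0),cs.max(0), cv2.minAreaRect(cs.astype(np.float32)))
print("rect",cv2.minAreaRect(np.array([ray(p,q,.145)[:2]*1000 for q in hull],np.float32)))
E
```

```text
125 [(192, (np.uint8(22), np.uint8(22), np.uint8(23))), (194, (np.uint8(97), np.uint8(99), np.uint8(102))), (196, (np.uint8(207), np.uint8(211), np.uint8(215))), (198, (np.uint8(151), np.uint8(154), np.uint8(158))), (200, (np.uint8(74), np.uint8(75), np.uint8(76))), (202, (np.uint8(31), np.uint8(30), np.uint8(34))), (204, (np.uint8(48), np.uint8(40), np.uint8(36))), (206, (np.uint8(195), np.uint8(158), np.uint8(113))), (208, (np.uint8(223), np.uint8(217), np.uint8(205))), (210, (np.uint8(224), np.uint8(218), np.uint8(207))), (212, (np.uint8(214), np.uint8(204), np.uint8(195)))]
125 [(298, (np.uint8(219), np.uint8(168), np.uint8(100))), (300, (np.uint8(230), np.uint8(182), np.uint8(110))), (302, (np.uint8(233), np.uint8(187), np.uint8(112))), (304, (np.uint8(235), np.uint8(189), np.uint8(114))), (306, (np.uint8(158), np.uint8(120), np.uint8(73))), (308, (np.uint8(49), np.uint8(48), np.uint8(51))), (310, (np.uint8(95), np.uint8(97), np.uint8(98))), (312, (np.uint8(221), np.uint8(222), np.uint8(223))), (314, (np.uint8(235), np.uint8(236), np.uint8(235))), (316, (np.uint8(68), np.uint8(6
[... 3231 characters left out ...]
8(75))), (302, (np.uint8(80), np.uint8(63), np.uint8(45))), (304, (np.uint8(40), np.uint8(41), np.uint8(43))), (306, (np.uint8(91), np.uint8(93), np.uint8(95))), (308, (np.uint8(208), np.uint8(209), np.uint8(210))), (310, (np.uint8(235), np.uint8(236), np.uint8(236))), (312, (np.uint8(69), np.uint8(69), np.uint8(70))), (314, (np.uint8(34), np.uint8(32), np.uint8(37))), (316, (np.uint8(33), np.uint8(32), np.uint8(36))), (318, (np.uint8(36), np.uint8(33), np.uint8(38))), (320, (np.uint8(33), np.uint8(30), np.uint8(36)))]
pix box [205 114] [307 236] ((256.0, 175.0), (122.0, 102.0), 90.0)
rect ((587.8811645507812, -128.77719116210938), (110.96305084228516, 139.90866088867188), 0.215986967086792)
```

View pics/w1c.png

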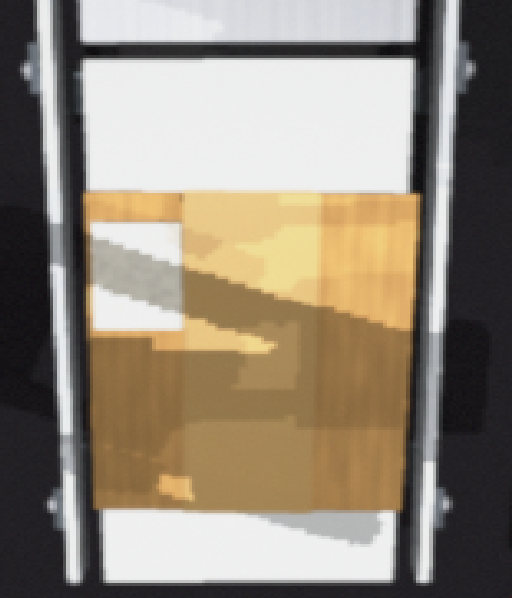

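```bash
python3 - <<'E'
from m import *
d=np.load("w1.npz");p={k:d[k] for k in d.files if k!='im'}
for n,z,l in (("carton",.145,[(125,205.2,306.8),(150,205.6,305.4),(200,207,303.1),(225,207.5,302)]),("railmid",.094,[(150,197.4,313.),(225,200.6,309.4)]),("sheet",.07,[(62,205.5,305.2),(255,210.8,299.3)])):
  for r,a,b in l:
    A=ray(p,(a,r),z);B=ray(p,(b,r),z);M=(A+B)/2;print(n,r,A[:2].round(4),B[:2].round(4),"mid",M[:2].round(4),"w",(B[0]-A[0]).round(4))
for r in ((55,)): print("gap",ray(p,(255,59.5),.07))
for n,(x,y) in dict(fl=(206,113.5),fr=(307,113.5),bl=(208.2,236),br=(301.8,236)).items(): print(n,ray(p,(x,y),.145)[:2].round(4))
E
```

```text
carton 125 [ 0.5325 -0.0717] [ 0.6431 -0.0702] mid [ 0.5878 -0.071 ] w 0.1106
carton 150 [ 0.5324 -0.0988] [ 0.6429 -0.0973] mid [ 0.5877 -0.098 ] w 0.1106
carton 200 [ 0.5329 -0.1559] [ 0.6432 -0.1544] mid [ 0.588  -0.1551] w 0.1103
carton 225 [ 0.5329 -0.186 ] [ 0.6433 -0.1845] mid [ 0.5881 -0.1852] w 0.1104
railmid 150 [ 0.5147 -0.1037] [ 0.6607 -0.1017] mid [ 0.5877 -0.1027] w 0.146
railmid 225 [ 0.5165 -0.2031] [ 0.6614 -0.2011] mid [ 0.5889 -0.2021] w 0.1449
sheet 62 [0.5237 0.0044] [0.6491 0.0061] mid [0.5864 0.0052] w 0.1255
sheet 255 [ 0.5262 -0.2562] [ 0.6537 -0.2545] mid [ 0.5899 -0.2553] w 0.1275
gap [0.5859249  0.00814895 0.07      ]
fl [ 0.5336 -0.0596]
fr [ 0.6427 -0.0581]
bl [ 0.5335 -0.1996]
br [ 0.6438 -0.198 ]
```

Both views agree to about 3 mm. The measured carton is 110.5×140 mm, within 1 mm of the centre line and about 0.6° askew. I'll push with the two open fingertips against its rear face at z = 0.106, which is above the rail tops at 0.094.

```bash
python3 - <<'E'
from h import *
cx=lambda y:.5864-.0134*(y-.0052)-.0005
jaws.move_gripper(0.85)
bot.line_to([cx(-.24),-.24,.30],velocity=.15)
bot.line_to([cx(-.24),-.24,.106],velocity=.15)
y=-.24
s=bot.read_state();print(s['clock'],s['position'],s['wrist_force'].round(2) if hasattr(s['wrist_force'],'round') else s['wrist_force'])
for y,v in((-.215,.05),(-.2,.03),(-.17,.03),(-.10,.05)):
    bot.line_to([cx(y),y,.106],velocity=v);s=bot.read_state();print(round(s['clock'],2),np.round(s['position'],4),np.round(s['wrist_force'],2),np.round(s['ft_torque'],2))
for n in("top","wrist","side"):
    p=camera_params(n);im=read_camera(n);cv2.imwrite(f"pics/{n}2.png",im[:,:,::-1])
    if n=="wrist":np.savez("w2.npz",im=im,**p)
E
python3 -c "
import cv2
im=cv2.imread('pics/top2.png');cv2.imwrite('pics/top2c.png',cv2.resize(im[110:230,140:350],None,fx=3.5,fy=3.5))"
```

```text
4.925 [ 0.59009029 -0.24047209  0.10734526] [-0.56  0.62 -0.04]
5.58 [ 0.5889 -0.2148  0.106 ] [-0.16 -0.98  0.46] [-0.01 -0.07  0.01]
6.22 [ 0.5887 -0.1999  0.106 ] [-0.44 -1.6   0.42] [-0.32 -0.16  0.01]
7.38 [ 0.5883 -0.1696  0.1061] [ 0.44 -1.73  0.48] [-0.34 -0.11  0.1 ]
8.93 [ 0.5872 -0.0997  0.1059] [ 0.87 -1.25  2.12] [-0.45 -0.06  0.11]
```

View pics/top2c.png

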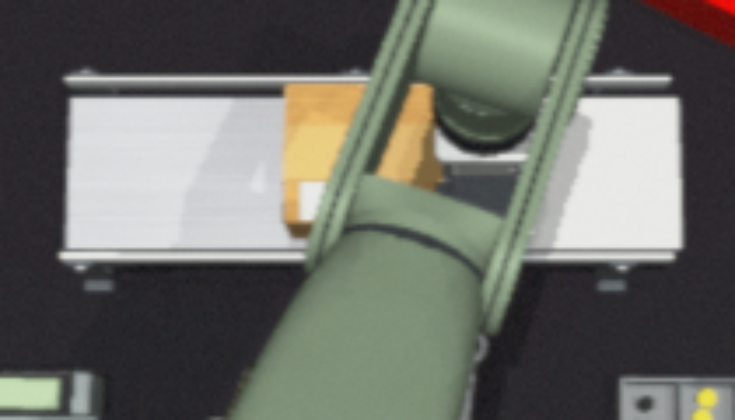

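View pics/wrist2.png

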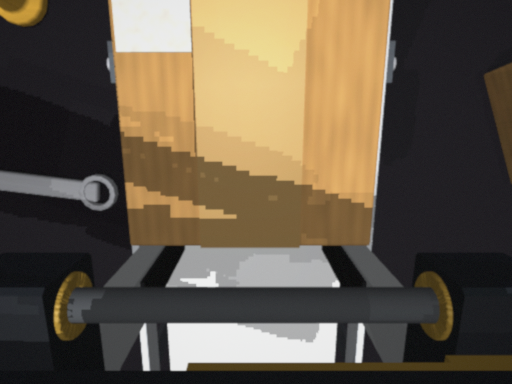

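View pics/side2.png

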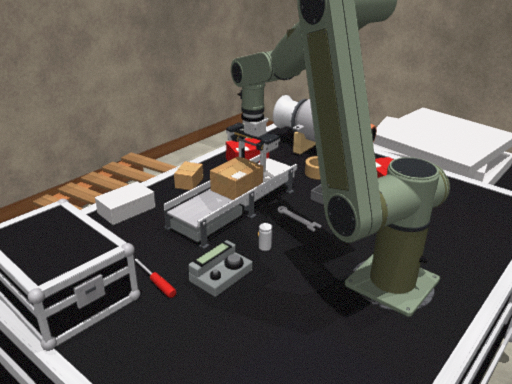

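The wrist view shows both fingertips against the carton's rear edge (row ≈246, columns 132–372). The carton is square to the fingers, and slivers of rail show on both sides. I'll measure the lateral position and the back edge.

```bash
python3 - <<'E'
from m import *
d=np.load("w2.npz");p={k:d[k] for k in d.files if k!='im'}
for r,a,b in((100,119.3,383),(200,127.5,374.5),(245,132,371.5)):
    A=ray(p,(a,r),.145);B=ray(p,(b,r),.145);M=(A+B)/2;print(A[:2].round(4),B[:2].round(4),"mid",M[:2].round(4),"lane",(.5864-.0134*(M[1]-.0052)).round(4))
E
```

```text
[ 0.5315 -0.0265] [ 0.6409 -0.0249] mid [ 0.5862 -0.0257] lane 0.5868
[ 0.5318 -0.0692] [ 0.6416 -0.0676] mid [ 0.5867 -0.0684] lane 0.5874
[ 0.5324 -0.0905] [ 0.6424 -0.0889] mid [ 0.5874 -0.0897] lane 0.5877
```

```bash
python3 - <<'E'
from h import *
cx=lambda y:.5864-.0134*(y-.0052)
for y,v in((-.03,.05),(.02,.05),(.0415,.025)):
    bot.line_to([cx(y),y,.106],velocity=v);s=bot.read_state();print(round(s['clock'],2),np.round(s['position'],4),np.round(s['wrist_force'],2),np.round(s['ft_torque'],2))
bot.hold(.3)
bot.line_to([cx(.01),.0,.106],velocity=.06)
bot.line_to([cx(.01),-.01,.32],velocity=.2)
bot.line_to([cx(.03),.07,.35],velocity=.2)
p=camera_params("wrist");im=read_camera("wrist");np.savez("w3.npz",im=im,**p);cv2.imwrite("pics/w3.png",im[:,:,::-1])
print(bot.read_state()['clock'])
E
```

```text
10.62 [ 0.5869 -0.0298  0.106 ] [-0.17 -1.27  2.01] [-0.41 -0.    0.05]
11.78 [0.5861 0.0207 0.1059] [ 0.47 -0.16  1.2 ] [-0.15 -0.1  -0.  ]
12.78 [0.5858 0.0421 0.106 ] [ 0.13 -0.9  -1.14] [-0.17 -0.01  0.06]
15.775
```

View pics/w3.png

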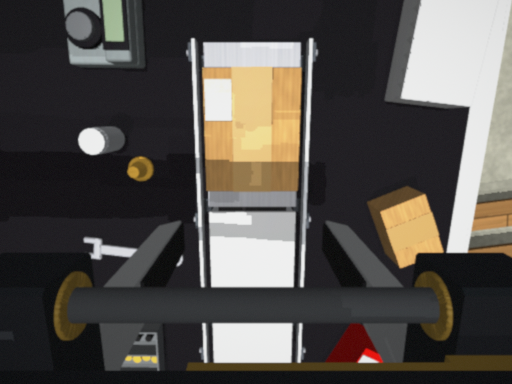

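The carton (203–301, 67–191) now stands free on the steel plate (rows ~42–207), with plate visible at both ends and gaps to both rails.

```bash
python3 - <<'E'
from m import *
d=np.load("w3.npz");p={k:d[k] for k in d.files if k!='im'};im=d['im']
for r,a,b in((75,203.3,301.2),(185,206,297)):
    A=ray(p,(a,r),.145);B=ray(p,(b,r),.145);M=(A+B)/2;print(A[:2].round(4),B[:2].round(4),"mid",M[:2].round(4),"lane",(.5864-.0134*(M[1]-.0052)).round(4))
f=ray(p,(252,67),.145);b=ray(p,(252,190.5),.145);print("front/back",f,b,(f+b)/2)
print("plate far end",ray(p,(252,42),.07),"gap",ray(p,(252,208.5),.07))
cv2.imwrite("pics/w3c.png",cv2.resize(im[30:220,180:330],None,fx=4,fy=3)[:,:,::-1])
def q(a): return [np.cos(a/2),np.sin(a/2),0,0]
for a in(0,np.pi/2,-np.pi/2):print(a,kinematics.ik([.35,.255,.15],q(a)),kinematics.ik([.35,.255,.03],q(a)))
E
```

```text
[0.5295 0.1826] [0.638  0.1843] mid [0.5837 0.1835] lane 0.584
[0.5303 0.0582] [0.6392 0.06  ] mid [0.5848 0.0591] lane 0.5857
front/back [0.58335049 0.19179381 0.145     ] [0.58546796 0.05237804 0.145     ] [0.58440922 0.12208593 0.145     ]
plate far end [0.58241117 0.23310403 0.07      ] gap [0.58581156 0.00922002 0.07      ]
0 [ 4.29249508e-01 -4.58768163e-02  1.93421385e+00 -4.44089210e-16
  1.25325562e+00  2.00004583e+00] [ 4.29249508e-01  1.46478936e-01  2.02775591e+00 -4.44089210e-16
  9.67357810e-01  2.00004583e+00]
1.5707963267948966 [ 4.29249508e-01 -4.58768163e-02  1.93421385e+00 -4.44089210e-16
  1.25325562e+00  4.29249508e-01] [ 4.29249508e-01  1.46478936e-01  2.02775591e+00 -4.44089210e-16
  9.67357810e-01  4.29249508e-01]
-1.5707963267948966 [ 4.29249508e-01 -4.58768163e-02  1.93421385e+00 -4.44089210e-16
  1.25325562e+00 -2.71234315e+00] [ 4.29249508e-01  1.46478936e-01  2.02775591e+00 -4.44089210e-16
  9.67357810e-01 -2.71234315e+00]
```

View pics/w3c.png

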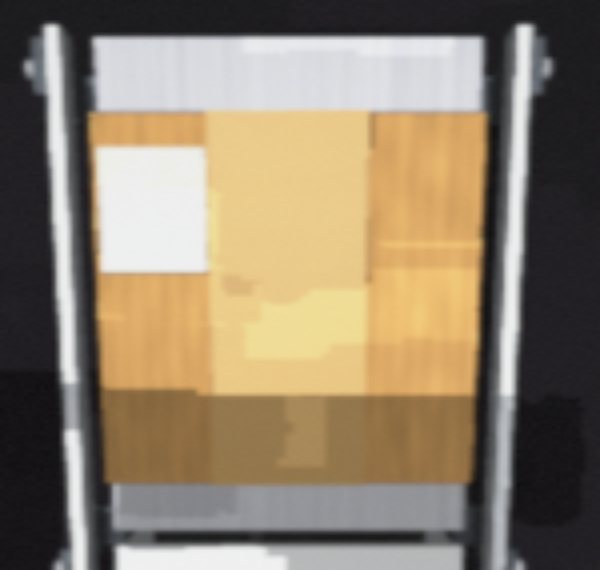

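The carton's centre is at y = 0.122 and the plate's centre at about 0.121 ± 0.002, with the carton about 1 mm off the centre line. Now the key: shut the jaws and look straight down on the indicator.

```bash
python3 - <<'E'
from h import *
a=np.pi/2;Q=[np.cos(a/2),np.sin(a/2),0,0]
bot.move_ptp([.35,.27,.25],Q)
jaws.move_gripper(0.0)
p=camera_params("wrist");im=read_camera("wrist");np.savez("w4.npz",im=im,**p);cv2.imwrite("pics/w4.png",im[:,:,::-1])
s=bot.read_state();print(s['clock'],s['position'],s['finger_gap'])
print(proj(p,[[.3503,.2544,.036],[.3503,.2544,.044]]))
E
```

```text
18.3 [0.35001296 0.26999796 0.24999991] 0.004478180669750092
[[252.45995926 187.51292143]
 [252.45150239 188.86335834]]
```

View pics/w4.png

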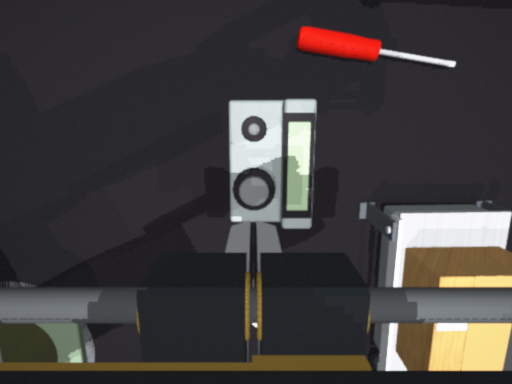

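Wrist view: the large record key is at about (253,190), right where the top-view measurement predicted (252,188). The small zero key is at (254,129). Enlarged crop to confirm.

```bash
python3 - <<'E'
from h import *
d=np.load("w4.npz");p={k:d[k] for k in d.files if k!='im'};im=d['im']
cv2.imwrite("pics/w4c.png",cv2.resize(im[95:235,220:325],None,fx=5,fy=4.2)[:,:,::-1])
g=cv2.cvtColor(im,cv2.COLOR_RGB2GRAY)[160:225,228:282]
c=cv2.HoughCircles(cv2.resize(g,None,fx=4,fy=4,interpolation=cv2.INTER_CUBIC),cv2.HOUGH_GRADIENT,1.5,30,param1=100,param2=25,minRadius=40,maxRadius=110)
for x,y,r in c[0][:3]:
    u=((x+.5)/4-.5+228,(y+.5)/4-.5+160);print(u,r/4,ray(p,u,.032),ray(p,u,.042))
E
```

```text
(np.float32(253.3125), np.float32(188.6875)) 21.0625 [0.35135722 0.25207958 0.032     ] [0.35134099 0.25419506 0.042     ]
(np.float32(252.1875), np.float32(179.3125)) 23.162498 [0.34994781 0.26390643 0.032     ] [0.34996696 0.26572503 0.042     ]
(np.float32(245.0625), np.float32(192.4375)) 23.162498 [0.34108313 0.24728893 0.032     ] [0.3413248  0.24952466 0.042     ]
```

View pics/w4c.png

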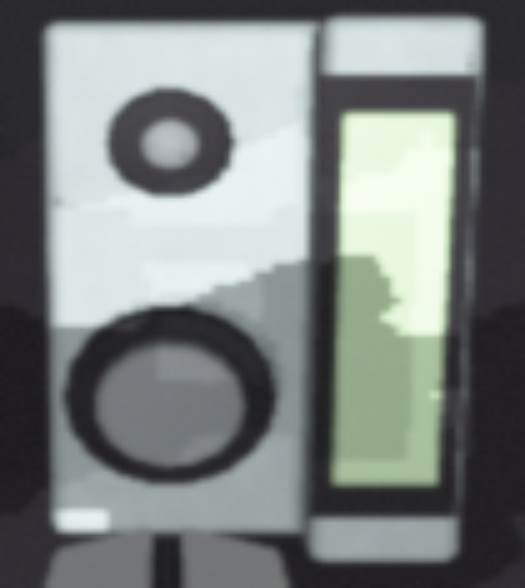

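```bash
python3 - <<'E'
from h import *
d=np.load("w4.npz");p={k:d[k] for k in d.files if k!='im'};t=camera_params("top")
u=(253.7,191.3); v=((397.5)/8-.5+100,283.5/8-.5+205)
for z in(.032,.038,.042,.046,.05): print(z,ray(p,u,z)[:2].round(4),ray(t,v,z)[:2].round(4))
E
```

```text
0.032 [0.3518 0.2488] [0.3505 0.2554]
0.038 [0.3518 0.2501] [0.3503 0.254 ]
0.042 [0.3518 0.251 ] [0.3501 0.2531]
0.046 [0.3518 0.2518] [0.35   0.2522]
0.05 [0.3518 0.2527] [0.3498 0.2513]
```

The two views put the key top at (0.351, 0.252), z ≈ 0.046. I'll descend over it while watching the force.

```bash
python3 - <<'E'
from h import *
X,Y=.351,.252
bot.line_to([X,Y,.10],velocity=.12);bot.line_to([X,Y,.060],velocity=.08);bot.hold(.3)
f0=np.mean([ (bot.hold(.03),bot.read_state()['wrist_force'][2])[1] for _ in range(5)])
z=.060
while z>.030:
    z-=.001;bot.line_to([X,Y,z],velocity=.02);bot.hold(.1)
    f=np.mean([(bot.hold(.02),bot.read_state()['wrist_force'][2])[1] for _ in range(3)])-f0
    s=bot.read_state();print(round(z,3),s['position'][2].round(4),round(f,2),round(s['clock'],2))
    if f>9: break
bot.hold(.3);s=bot.read_state();print(s['wrist_force'],s['clock'],f0)
im=read_camera("side");cv2.imwrite("pics/s5.png",cv2.resize(im[170:330,150:320],None,fx=4,fy=3.6)[:,:,::-1])
E
```

```text
0.059 0.059 0.31 21.23
0.058 0.058 0.09 21.62
0.057 0.057 0.52 22.02
0.056 0.056 0.8 22.43
0.055 0.055 -0.08 22.82
0.054 0.0542 0.99 23.23
0.053 0.0531 1.16 23.62
0.052 0.0521 2.51 24.02
0.051 0.0511 2.54 24.43
0.05 0.0501 2.72 24.82
0.049 0.0491 3.52 25.23
0.048 0.0483 5.68 25.62
0.047 0.0481 11.86 26.02
[-1.03114054  0.29113329 11.92118402] 26.325 -0.0206495210989877
```

View pics/s5.png

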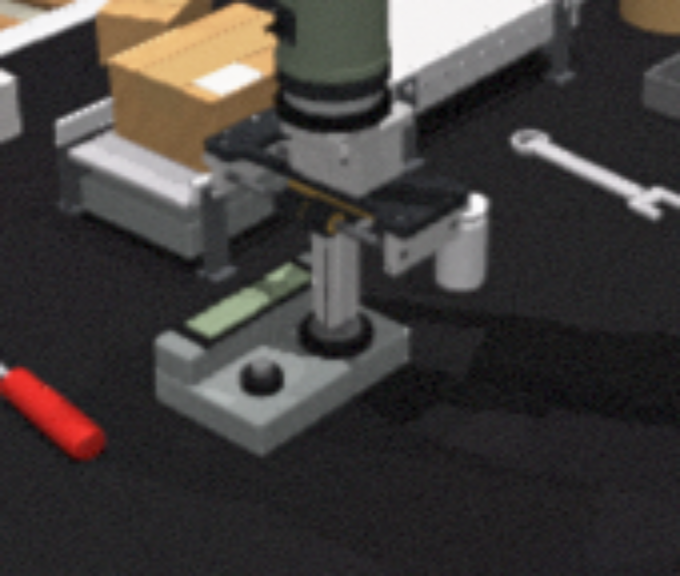

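The crop shows the shut fingertips centred on the large key. Force built up from z = 0.054 to a hard stop at 0.048, which is the full 6 mm of travel, at about 12 N. Now I'll release and check.

```bash
python3 - <<'E'
from h import *
X,Y=.351,.252
bot.line_to([X,Y,.060],velocity=.02);bot.hold(.3);print(bot.read_state()['wrist_force'])
bot.line_to([X,Y,.12],velocity=.08)
bot.line_to([X,.27,.25],velocity=.15);bot.hold(.3)
s=bot.read_state();print(s['clock'],s['wrist_force'])
im=read_camera("wrist");t=read_camera("top")
cv2.imwrite("pics/e.png",np.vstack([cv2.resize(im,(400,300)),cv2.resize(t[100:270,90:350],(400,262))])[:,:,::-1])
np.savez("w6.npz",im=im)
E
```

```text
[ 0.11046269 -0.23818428  0.06876527]
29.7 [-0.10694647  0.3316882   0.31769957]
```

View pics/e.png

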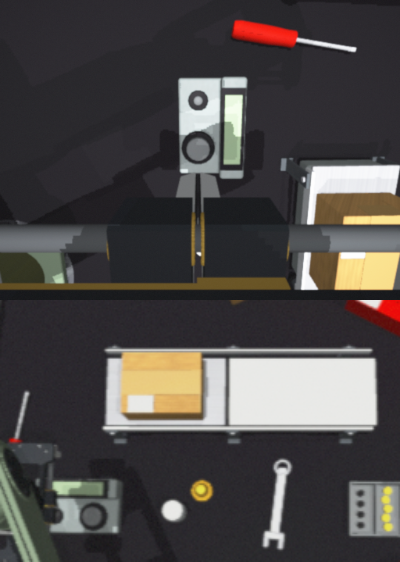

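```bash
python3 - <<'E'
import numpy as np,cv2
a=np.load("w4.npz")['im'].astype(int);b=np.load("w6.npz")['im'].astype(int)
d=abs(a-b).max(2);print("key diff",d[160:225,228:282].mean(),"carton",d[200:384,360:].mean(),"all",d[:250].mean(), (d[:250]>60).sum())
E
```

```text
key diff 4.885754985754986 carton 2.0562070938215102 all 2.3935859375 44
```

The key is back up, with the picture matching the one from before the press. The carton stands free on the plate, and the bystanders in view are where they were.

```bash
python3 - <<'E'
from h import *
bot.hand_in();print(bot.read_state()['clock'])
E
```

```text
the job is handed in; nothing more can be done
the job is handed in; nothing more can be done
```

The carton is weighed and the job is handed in, at about 30 s of the 58 s allowed. No verdict is reported, so these are my own checks:

- **Push:** I pushed the carton with two open fingertips on its rear face, 12 mm above the rail tops. It now stands wholly on the steel plate, about 1–2 mm from the plate's centre along the lane. It is about 1 mm off the centre line, with clear gaps to both rails in the wrist picture. Push forces stayed around 2 N.
- **Record key:** With the carton standing free, I pressed the key through its full 6 mm to the hard stop at about 12 N, then released it. The wrist picture afterwards closely matches the one from before the press, and the wrist force is back near zero.
- **Left alone:** I did not touch the zero key. The wrench, filter can, nozzle and screwdriver show no change in the last pictures; the tape roll was outside my final crops and I did not recheck it.

**Disagreements:** The top and wrist views differed by about 3 mm in position, well within the margins. The key top turned out to be at z = 0.054, against my camera estimate of 0.046. The force-guided descent covered that.

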